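Knock the mirror-mount drive pin home

TASK

Take the soft-faced mallet by its handle and knock the drive pin that still stands proud of the sloping mirror mount all the way in, until its head sits on the plate, with brisk blows struck square along the pin rather than by pushing it slowly. Keep your hand off the mount and everything off its mirror, and leave the other optics on the slab where they stand. When the pin is home, put the mallet back on its rubber mat and let go of it.

Things in the scene. Friction and masses are not known exactly. Their poses are not given: they have to be found in the camera images.
- mallet: Soft-faced mallet, about 0.3 kg: steel head with 36 mm off-white nylon faces, 76 mm face to face; wooden handle. Starts standing on one face on the mat, handle level. Origin: centre of that face; z up through the head. Handle along +x, centred at z = 38 mm: neck 14 mm wide (y) to x = 48 mm, then a flat-sided grip 18 mm wide (y), 24 mm high (z) to x = 150 mm. Balances near x = 8 mm.
- mallet_head (a point): middle of the mallet's head, 38 mm from either face, axes as mallet
- mallet_grip (a point): point on the middle line of the mallet's handle, 65 mm from the head's middle line, where it is best held; axes as mallet
- mat: black rubber mat fixed on the slab, 200 mm (its x) by 140 mm (its y), 4 mm thick, where the mallet starts and belongs. Origin: centre of its underside.
- block: Wedge mount fixed to the slab, 90 (x) by 110 mm (y), plus a 22 mm wide 10 mm high foot on each y side. Top slopes 35 degrees, facing the robot's left give or take the yaw, rising along its +x from 25 to 88 mm. On it: black 110 x 110 x 8 mm carrier plate, round mirror, two cap screws, two steel pins with 18 mm heads: the low -y one is home, the high +y one stands proud. Origin: underside centre.
- mirror: the round mirror in its 60 mm cell on the carrier plate, standing 7 mm above the plate at most; its edge is 27 mm from the pin's axis. Origin: middle of the carrier's underside; z is square to the slope.
- pin_top (a point): middle of the flat top of the proud pin's head (18 mm across, 8 mm thick). z points out of the slope along the pin's axis, 35 degrees from vertical and leaning towards the robot's left, give or take the yaw; x points up the slope; it moves with the pin.
- pin (a joint): Depth the proud pin is driven, m: at 0 the underside of its head is 24 mm off the plate, at 0.024 the head is on the plate (hard stop). Starts at 0 to 0.009. Its slotted spring shank grips the hole: it moves only under more than about 7 N along its axis and stays where left. A blow is brisk if it sends the pin in faster than 0.05 m/s: a mallet meeting it at 0.15 m/s does.
- periscope: bystander: silver periscope post, 80 mm round foot, 240 mm tall, loose. Origin: centre of the underside.
- polarizer: bystander: black polarizer mount on a short post, 117 mm tall, 60 x 70 mm foot, loose. Origin: centre of the underside.
- diffuser: bystander: frosted glass plate in a white plastic frame, 106 mm tall, 50 x 100 mm foot, loose. Origin: centre of the underside.
There are look-alikes about, which are no part of the job. There is more than one size of the mallet; the one meant has the size given above.

How it is judged:
By the outcome, as a careful person would: the job done as asked, in the order asked, and still so for the second after the job is handed in, with the robot touching nothing.
It also fails if it takes over 50 s, if anything falls off the work surface, if the arm or the gripper's body presses on something with over 40 N, if the wrist force passes 120 N, or if a joint passes its speed limit or range.

ROBOT

A 6-joint arm with a two-finger parallel gripper is mounted at the origin on the work surface. World frame = base frame: x ahead of the robot, y to its left, z up, the work surface at z = 0. Lengths are in m, angles in rad, forces in N, time in s.
With the tool pointing down it reaches from about 0.35 to 0.975 m from the base axis. Payload 4.9 kg.
Tool frame: the origin (TCP) lies on the mounting face of the last link; the fingertips stand 173 mm ahead of it and the grasp point (between the pads) lies 155 mm ahead of it; x points along the fingers, z is the direction in which the jaws open and shut, and the axes are right-handed (so a half turn about x gives the same grasp; the last joint's range is limited). The gripper opens to 85 mm and grips with 20 to 120 N. Pads are 22 mm wide; open, the fingers measure 114 mm over their backs; the gripper's body (76 mm by 85 mm) begins 54 mm behind the grasp point. The pads swing forward as they close: fully open they stand 13 mm farther back than shut.
Start: joints at [-1.26, 0.053, 1.613, -0, 1.476, -0.119], TCP at [0.26, -0.568, 0.405] pointing down, gripper open.
Joint ranges: [-3.01, 3.01], [-1.01, 2.22], [0.06, 2.58], [-1.02, 4.17], [0.09, 2.62], [-3.14, 3.14]. Speed limits (rad/s): [2.57, 2.57, 3.14, 3.14, 3.14, 3.14].

INTERFACE

Orientations are given as a rotation vector (axis times angle).
In Python, from station import get_obs, get_image, get_calibration, finish_job, look_for, masks_of, tip_of gives the robot as it stands.
- The arm moves only by the tool carry_out, never from a script. Its argument "increments" is a list of rows, each a list of 3 entries, a list of its own where there are three numbers: the turn, a rotation vector about the world's x, y, z in units of 0.1 rad (1.0 is 0.1 rad), then the shift along the world's x, y, z in units of 20 mm (1.0 is 20 mm), then the opening, from 0 (shut) to 1 (fully open). A call has 1 to 8 rows; each row shifts and turns the pose as measured when the row begins; what a row does not reach is not made up. A row lasts 1/10 s, in which the tool goes at most 50 mm and 8.59 degrees, less where a joint would pass 70% of its speed; a pose out of reach is approached as far as the arm can. A call with a number of a shift or a turn outside -1 to 1 is refused whole. A call with a gripper value outside its range is refused whole. The fingers move at their own pace and stop on an object; "squeeze" is the grip in N (left out, the last holds). Time passes only in rows, so rows that do not move let the fingers close. It gives the time, the measured TCP pose, the force and the opening at its end, in the units of the state.
- get_obs(): the state, without advancing time (a new reading comes with each control period).
- get_image(name): name is "scene" or "top" or "wrist"; returns (picture, depth): 400x640x3 uint8, blue, green, red; 400x640 float32, m along the optical axis (not along the pixel's ray), 0 where there is no reading.
- get_calibration(name): a dict with "fx", "fy", "cx", "cy" (pixels), "position" and "orientation" of the camera in the world. Camera axes: x right, y down, z forward; pixel columns grow to the right and rows downward; lengths in m; the calibration is good to about 2 mm. A picture is of the moment at which its call begins: read the wrist's pose just before it. get_calibration takes no time and is no camera call; for the wrist camera it gives the pose at the moment of the call.
- finish_job(): hands the job in, once; it reports no verdict.
Trained networks look in the newest picture that a camera, given by its name, has taken for a name from the list of things; names that differ only in an ending like _2 or _b are one class to them, and where a whole thing is asked for, a point or a joint stands for the part that bears it (a point fixed in the world has none). Each returns a list of dicts, best first, with "p" (0 to 1); they miss things now and then, are a little off and sometimes report something else, mostly with a low value. They report only what shows in the picture. A call takes as long as a camera call. They do not tell look-alikes from the thing itself.
- look_for(camera, query): "centre" ([column, row] in pixels, amid what is visible of it).
- masks_of(camera, query): "region" (400x640 bool, what is visible of it) and "centre" ([column, row] in pixels, amid what is visible of it).
- tip_of(camera, query): "centre" ([column, row] in pixels: a listed point, or the origin of a listed thing).
The state is a dict: "t": time; "q": joint angles; "dq": joint speeds; "effort": joint torques, N m; "tool_pos": TCP position; "tool_rot": TCP orientation; "contact_force": force on the tool from outside, world axes, zero at the start; "wrist_torque": the same for the moment, N m; "opening": finger opening in m.
Only numpy, scipy, OpenCV 4.12 (cv2) and the standard library are available. Lean on these libraries where they do the work, as an engineer would, in place of code of your own. Each camera call takes 0.05 s, during which the arm holds its last target.

## Working session

There is one attempt and no reset: what is moved stays moved. The work goes in short steps, Python scripts to look and compute and a tool call to move; the robot and the scene stay as the last step left them, time stands still between calls to the robot, and variables do not carry over. Pictures are saved under pics/ and viewed, and the job is handed in when it is done.

Besides the shell and the picture viewer there is one more tool, called as name(argument=value, ...) on one line, values as JSON. carry_out: Moves the arm, as the interface text tells. Shifts and turns lie within -1 to 1; 1 stands for 20 mm of shift or 0.1 rad of turn. Its arguments: {"type":"object","properties":{"increments":{"type":"array","items":{"type":"array"}},"squeeze":{"type":"number"}},"required":["increments"]}

```bash
mkdir -p pics; ls
cat > h.py <<'E'
import numpy as np, cv2
from scipy.spatial.transform import Rotation as R
from station import *
def camR(c):
    o=np.array(c["orientation"]); 
    return o if o.shape==(3,3) else R.from_rotvec(o).as_matrix() if o.size==3 else R.from_quat(o).as_matrix()
def deproj(c,u,v,d):
    p=np.array([(u-c["cx"])/c["fx"]*d,(v-c["cy"])/c["fy"]*d,d]); return camR(c)@p+np.array(c["position"])
def cloud(c,D):
    v,u=np.mgrid[0:D.shape[0],0:D.shape[1]]
    P=np.stack([(u-c["cx"])/c["fx"]*D,(v-c["cy"])/c["fy"]*D,D],-1); return P@camR(c).T+np.array(c["position"])
def proj(c,p):
    q=camR(c).T@(np.array(p)-np.array(c["position"])); return np.array([c["fx"]*q[0]/q[2]+c["cx"],c["fy"]*q[1]/q[2]+c["cy"]])
E
python3 - <<'E'
from h import *
print(get_obs())
for n in ["scene","top","wrist"]:
    c=get_calibration(n); print(n,c)
    im,d=get_image(n); cv2.imwrite(f"pics/{n}0.png",im); np.savez(f"{n}0.npz",im=im,d=d)
    for q in ["mallet","block","pin_top","mallet_grip","mallet_head"]:
        print(q,[(np.round(r["centre"]).tolist(),round(r["p"],2)) for r in tip_of(n,q)])
E
```

```text
pics
{'t': 0.0, 'q': array([-1.26004186e+00,  5.33462015e-02,  1.61434476e+00,  1.89135225e-05,
        1.47600832e+00, -1.18982596e-01]), 'dq': array([ 0.00017074,  0.00025536,  0.00060343,  0.00115618, -0.00137791,
        0.00039541]), 'effort': array([ 5.87070354e-04, -3.93685949e+01, -3.70175099e+01, -9.16528370e-05,
        7.11486849e-03, -7.79474021e-06]), 'tool_pos': array([ 0.26031944, -0.56789403,  0.40343894]), 'tool_rot': array([ 0.88842132,  1.38403466, -0.88619569]), 'contact_force': array([0.49675178, 0.45706817, 0.20558845]), 'wrist_torque': array([ 0.01544164, -0.0068209 , -0.01866108]), 'opening': 0.08525318767451366}
scene {'fx': 405.58957419717615, 'fy': 405.58957419717615, 'cx': 325.12052917678784, 'cy': 198.45496104234064, 'position': array([ 0.98166942, -0.60915224,  0.87314513]), 'orientation': array([-2.32416545, -0.63341542,  0.24061587])}
mallet [([349.0, 158.0], 0.83), ([331.0, 180.0], 0.76), ([196.0, 339.0], 0.58), ([394.0, 198.0], 0.53)]
block [([257.0, 239.0], 0.68)]
pin_top [([260.0, 228.0], 0.53)]
mallet_grip [([315.0, 163.0], 0.79), ([361.0, 152.0],
[... 321 characters left out ...]
 array([-2.13005785,  2.12616416, -0.21712983])}
mallet [([274.0, 223.0], 0.86), ([237.0, 228.0], 0.72), ([265.0, 169.0], 0.65)]
block [([363.0, 241.0], 0.7)]
pin_top [([362.0, 238.0], 0.45), ([372.0, 225.0], 0.44)]
mallet_grip [([270.0, 240.0], 0.78), ([229.0, 214.0], 0.61), ([266.0, 174.0], 0.43)]
mallet_head [([262.0, 163.0], 0.73), ([278.0, 225.0], 0.54), ([365.0, 239.0], 0.54), ([235.0, 222.0], 0.46)]
wrist {'fx': 280.7642735048759, 'fy': 280.7642735048759, 'cx': 320.4655810168887, 'cy': 203.13148650714186, 'position': array([ 0.33342565, -0.53483587,  0.37416683]), 'orientation': array([ 2.41054774, -1.54716457, -0.24663419])}
mallet []
block []
pin_top []
mallet_grip []
mallet_head []
```

View pics/scene0.png

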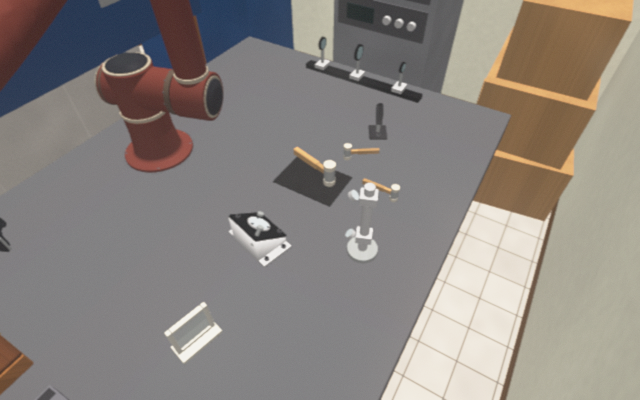

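View pics/top0.png

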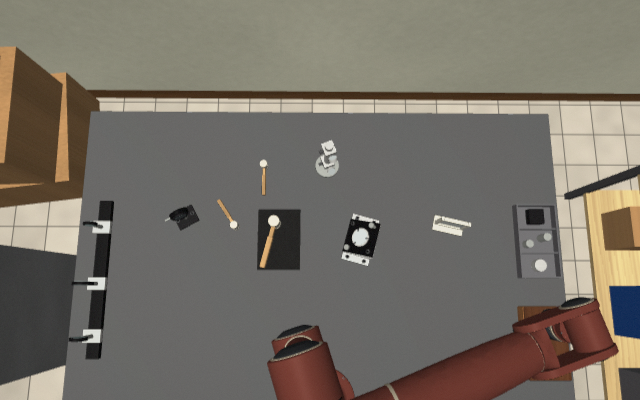

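Run:
```python
import cv2
a=cv2.imread("pics/scene0.png")[130:280,200:430]; cv2.imwrite("pics/s0c.png",cv2.resize(a,None,fx=3.4,fy=3.4,interpolation=cv2.INTER_CUBIC))
a=cv2.imread("pics/top0.png")[140:290,200:420]; cv2.imwrite("pics/t0c.png",cv2.resize(a,None,fx=3.6,fy=3.6,interpolation=cv2.INTER_CUBIC))
```

```text
(no output)
```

View pics/s0c.png

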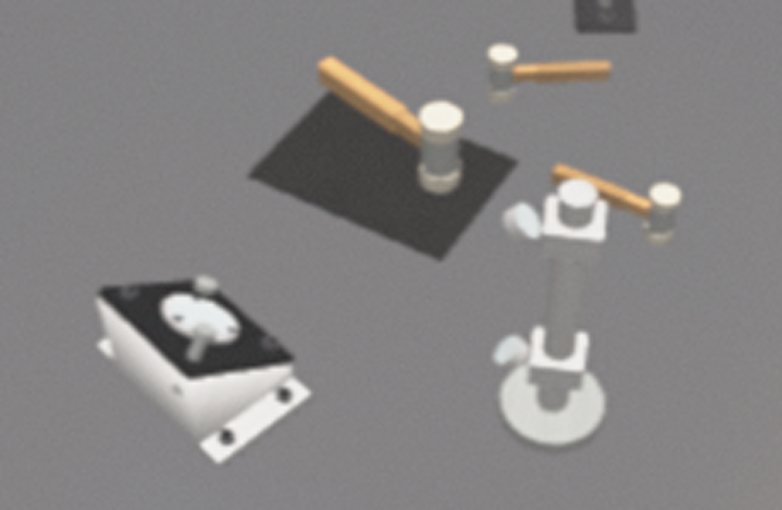

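View pics/t0c.png

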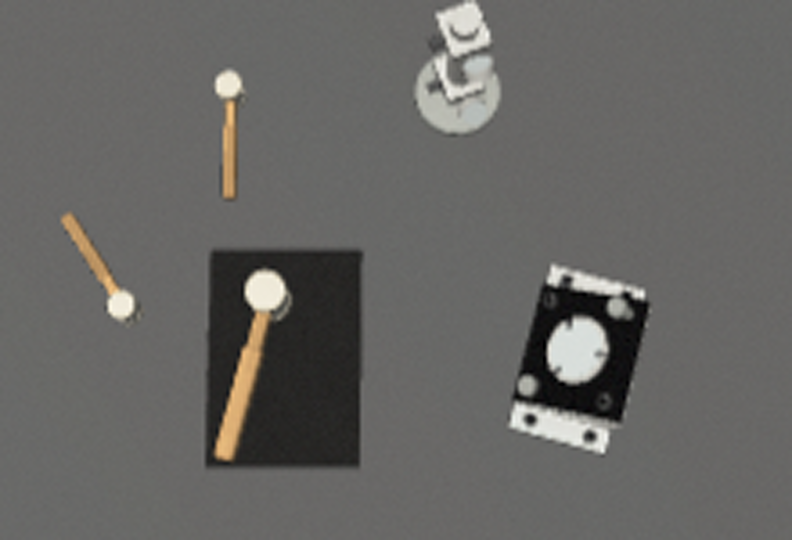

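The mallet candidates in top: (273,222) on the black mat, (263,163) and (233,224) lying on the bare slab. The one on the mat is larger (~160 mm overall against ~110 mm) and stands head-down with a level handle, as described. The enlarged crop agrees. Pin at about (372,225) is the proud one. Next I'll measure poses.

Run:
```python
from h import *
for n in ["top","scene"]:
    c=get_calibration(n); z=np.load(n+"0.npz"); P=cloud(c,z["d"]); np.save(n+"P.npy",P)
    uv={"top":[(273,221),(268,245),(265,262),(363,238),(372,225),(347,246),(233,224),(263,163),(300,330),(200,300),(328,165),(350,225),(452,225)],
        "scene":[(329,166),(310,158),(300,152),(258,223),(260,214),(260,228),(348,147),(395,188)]}[n]
    for u,v in uv: print(n,(u,v),P[v,u].round(4))
c=get_calibration("top"); P=np.load("topP.npy"); im=np.load("top0.npz")["im"].astype(int)
# wood mask
b,g,r=im[...,0],im[...,1],im[...,2]
m=(r-b>40); m[:, :240]=0; m[:,300:]=0; m[:200]=0; m[280:]=0
Q=P[m]; print("wood",len(Q),Q[:,2].min(),np.median(Q[:,2]))
xy=Q[Q[:,2]>.04][:,:2]; mu=xy.mean(0); w,V=np.linalg.eigh(np.cov((xy-mu).T)); d=V[:,1]; 
s=(xy-mu)@d; print(mu,d,s.min(),s.max(),mu+d*s.min(),mu+d*s.max(),np.median(Q[:,2]))
m=(b>190)&(abs(r-b)<60); m[:, :262]=0; m[:,290:]=0; m[:210]=0; m[235:]=0
Q=P[m]; k=Q[:,2]>.065; print("head top",k.sum(),Q[k].mean(0),Q[k][:,:2].min(0),Q[k][:,:2].max(0))
m=(r<70); m[:, :245]=0; m[:,310:]=0; m[:205]=0; m[275:]=0
Q=P[m]; Q=Q[abs(Q[:,2])<.02]; 
rc=cv2.minAreaRect((Q[:,:2]*1000).astype(np.float32)); print("mat",rc)
# block carrier plane
m=np.zeros(r.shape,bool); m[205:270,335:385]=1
Q=P[m&(P[...,2]>.02)&(r<80)]; 
for i in range(5):
    A=np.c_[Q[:,:2],np.ones(len(Q))]; co=np.linalg.lstsq(A,Q[:,2],rcond=None)[0]; e=Q[:,2]-A@co; Q=Q[abs(e)<.006]
nn=np.array([-co[0],-co[1],1]);nn/=np.linalg.norm(nn); print("plate",len(Q),nn,np.degrees(np.arccos(nn[2])),np.degrees(np.arctan2(nn[1],nn[0])),Q.mean(0),e.std())
```

```text
top (273, 221) [0.5533 0.1513 0.0752]
top (268, 245) [0.4797 0.1681 0.0487]
top (265, 262) [0.4256 0.176  0.0524]
top (363, 238) [ 0.4999 -0.1333  0.0751]
top (372, 225) [ 0.5366 -0.1582  0.1107]
top (347, 246) [ 0.4771 -0.0845  0.047 ]
top (233, 224) [0.5456 0.2803 0.0585]
top (263, 163) [0.7497 0.1904 0.0497]
top (300, 330) [0.2375 0.0565 0.282 ]
top (200, 300) [ 0.3067  0.3877 -0.    ]
top (328, 165) [ 0.7373 -0.0234  0.0744]
top (350, 225) [ 0.5464 -0.0957  0.0352]
top (452, 225) [ 0.5467 -0.4283  0.0382]
scene (329, 166) [0.5584 0.1443 0.0772]
scene (310, 158) [0.479  0.1673 0.0544]
scene (300, 152) [0.4383 0.1746 0.0549]
scene (258, 223) [ 0.5044 -0.1255  0.0678]
scene (260, 214) [ 0.4788 -0.0861  0.0484]
scene (260, 228) [ 0.5431 -0.1611  0.1104]
scene (348, 147) [0.5524 0.2741 0.052 ]
scene (395, 188) [0.7506 0.1867 0.0494]
wood 238 0.0015432364049008385 0.05209393662257411
[0.47004841 0.16905445] [-0.99649225  0.08368507] -0.06837870971014798 0.10981397590867961 [0.53818727 0.16333217] [0.36061964 0.17824424] 0.05209393662257411
head top 81 [0.55454889 0.15067174 0.07925126] [0.54001607 0.1351674 ] [0.56964785 0.16638876]
mat ((503.470703125, 139.486083984375), (140.6256561279297, 197.44354248046875), 89.54035949707031)
plate 63 [0.44930384 0.18102826 0.8748456 ] 28.973292018697183 21.944915873087993 [ 0.50692481 -0.1313366   0.06594226] 0.0024043393479019955
```

Run:
```python
from h import *
o=get_obs(); M=R.from_rotvec(o["tool_rot"]).as_matrix(); print(M.round(3))
c=get_calibration("wrist"); C=camR(c); print("cam in tool axes:\n",(M.T@C).round(3),(M.T@(c["position"]-o["tool_pos"])).round(4)); print(C[:,2])
```

```text
[[ 0.     0.909  0.417]
 [-0.     0.417 -0.909]
 [-1.    -0.     0.   ]]
cam in tool axes:
 [[-0.    -0.312  0.95 ]
 [-0.    -0.95  -0.312]
 [ 1.    -0.     0.   ]] [0.0306 0.0802 0.0001]
[-0.28312655 -0.13022668 -0.95020017]
```

carry_out(increments=[[[0, 0, 0], [0.4, 1, 0.2], 1], [[0, 0, 0], [0.4, 1, 0.2], 1], [[0, 0, 0], [0.4, 1, 0.2], 1], [[0, 0, 0], [0.4, 1, 0.2], 1], [[0, 0, 0], [0.4, 1, 0.2], 1], [[0, 0, 0], [0.4, 1, 0], 1], [[0, 0, 0], [0.4, 1, 0], 1], [[0, 0, 0], [0.4, 1, 0], 1]])

```text
t: 1.7
tool_pos: [0.3249, -0.4042, 0.4254]
tool_rot: [0.89, 1.38, -0.891]
contact_force: [0.8, 0.1, -0.4]
opening: 0.0855
```

carry_out(increments=[[[0, 0, -0.5], [0.3, 1, 0], 1], [[0, 0, -0.5], [0.3, 1, 0], 1], [[0, 0, -0.5], [0.3, 1, 0], 1], [[0, 0, -0.5], [0.3, 1, 0], 1], [[0, 0, -0.5], [0.3, 1, 0], 1], [[0, 0, -0.5], [0.3, 1, 0], 1], [[0, 0, -0.5], [0.3, 1, 0], 1], [[0, 0, -0.5], [0.3, 1, 0], 1]])

```text
t: 2.5
tool_pos: [0.374, -0.237, 0.4266]
tool_rot: [1.201, 1.209, -1.203]
contact_force: [0.8, -0.5, 0.2]
opening: 0.0852
```

carry_out(increments=[[[0, 0, -0.5], [0.8, 1, 0], 1], [[0, 0, -0.5], [0.8, 1, 0], 1], [[0, 0, -0.5], [0.8, 1, 0], 1], [[0, 0, -0.5], [0.8, 1, 0], 1], [[0, 0, 0], [0, 0.3, 0], 1]])

```text
t: 3.0
tool_pos: [0.4397, -0.1458, 0.4278]
tool_rot: [1.353, 1.101, -1.353]
contact_force: [-0.9, -0.4, -0.0]
opening: 0.0852
```

Run:
```python
from h import *
o=get_obs(); print(o)
c=get_calibration("wrist"); im,d=get_image("wrist"); cv2.imwrite("pics/w1.png",im); np.savez("w1.npz",im=im,d=d,c=c,allow_pickle=True)
import pickle; pickle.dump(c,open("w1c.pkl","wb"))
P=cloud(c,d); np.save("w1P.npy",P)
for q in ["pin_top","mirror","block"]:
    for r in tip_of("wrist",q): u,v=np.round(r["centre"]).astype(int); print(q,r["centre"],r["p"],P[v,u].round(4))
```

```text
{'t': 3.0, 'q': array([-0.48030926, -0.36476041,  1.94665003, -0.00312761,  1.55359325,
        1.28990465]), 'dq': array([ 0.10507952, -0.07031868,  0.05131339, -0.02826051,  0.02576426,
        0.0969916 ]), 'effort': array([  0.1750828 , -21.46366775, -37.98981071,   0.1534072 ,
        -0.10579971,   0.26152614]), 'tool_pos': array([ 0.43972521, -0.14580599,  0.42778956]), 'tool_rot': array([ 1.35265206,  1.10102398, -1.35347079]), 'contact_force': array([-0.93791246, -0.41557565, -0.03269145]), 'wrist_torque': array([-0.03865504,  0.01369016,  0.00281928]), 'opening': 0.08517104214158767}
pin_top [303.7, 91.2] 0.79 [ 0.5409 -0.1517  0.1068]
pin_top [63.0, 133.6] 0.67 [0.5544 0.1345 0.0609]
mirror [294.4, 132.9] 0.92 [ 0.5029 -0.1301  0.074 ]
```

View pics/w1.png

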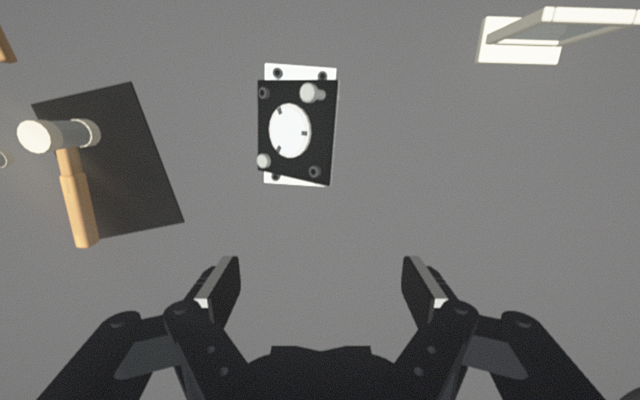

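The wrist view shows the mount with plate corners near (258,80), (338,81), (329,186), (257,170), the mirror at (290,131), the proud pin's head at about (307,93), and the home pin at (263,160). The mallet is on the left with its head at (35,136) and grip at (75,200).

```bash
cat > blk.py <<'E'
from h import *
import pickle
from scipy.optimize import least_squares
S,Co=np.sin(np.radians(35)),np.cos(np.radians(35))
EX=np.array([Co,0,S]);EY=np.array([0,1,0]);N=np.array([-S,0,Co])
def bw(p,L):
    c,s=np.cos(p[2]),np.sin(p[2]); L=np.atleast_2d(L)
    return L@np.array([[c,-s,0],[s,c,0],[0,0,1]]).T+np.array([p[0],p[1],0])
def pl(a,b,h): return np.array([0,0,.0565])+a*EX+b*EY+h*N
E
python3 - <<'E'
from blk import *
c=pickle.load(open("w1c.pkl","rb")); im=cv2.imread("pics/w1.png")
g=im.max(2); x0,y0,x1,y1=235,55,355,200
m=((g<55)*255).astype(np.uint8)[y0:y1,x0:x1]
m=cv2.morphologyEx(m,cv2.MORPH_OPEN,np.ones((3,3)))
cn=max(cv2.findContours(m,0,2)[0],key=cv2.contourArea); h=cv2.convexHull(cn)
for e in np.arange(2,12,.5):
    a=cv2.approxPolyDP(h,e,True)
    if len(a)==4: break
pts=a[:,0]+[x0,y0]; print(e,pts.tolist())
big=cv2.resize(im[y0:y1,x0:x1],None,fx=4,fy=4,interpolation=cv2.INTER_CUBIC)
for p in pts: cv2.circle(big,tuple(int(t) for t in (p-[x0,y0])*4+2),4,(0,0,255),1)
cv2.imwrite("pics/w1b.png",big)
P=np.load("w1P.npy"); yy,xx=np.nonzero(m); Q=P[yy+y0,xx+x0]; Q=Q[Q[:,2]>.025]
for i in range(8):
    A=np.c_[Q[:,:2],np.ones(len(Q))]; co=np.linalg.lstsq(A,Q[:,2],rcond=None)[0]; e=Q[:,2]-A@co; Q=Q[abs(e)<max(2*e.std(),.002)]
nn=np.array([-co[0],-co[1],1]);nn/=np.linalg.norm(nn); print(len(Q),nn,np.degrees(np.arccos(nn[2])),np.degrees(np.arctan2(nn[1],nn[0])),e.std())
E
```

```text
3.0 [[331, 148], [328, 180], [313, 181], [310, 162]]
1333 [0.15128841 0.55221422 0.81986052] 34.929166046014814 74.67879477523977 0.0007236470398663768
```

View pics/w1b.png

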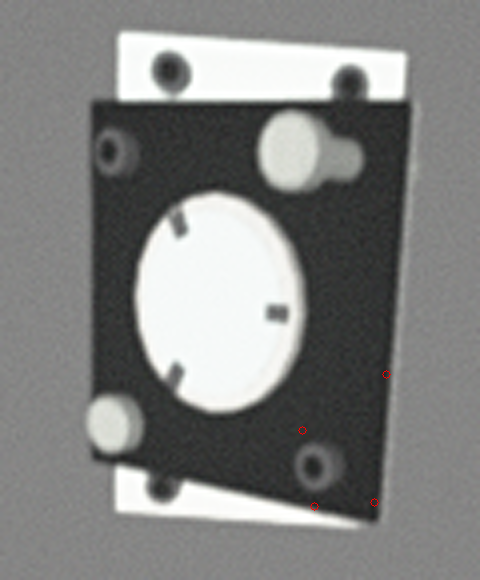

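Run:
```python
from blk import *
c=pickle.load(open("w1c.pkl","rb")); P=np.load("w1P.npy")
f=lambda x,y: np.array([x/4+235-.375,y/4+55-.375])
uv=[f(93,101),f(410,101),f(379,522),f(93,460)]
# lower-left = (-x,-y)...: image up=+y, right=+x
L=np.array([pl(-.055,.055,.008),pl(.055,.055,.008),pl(.055,-.055,.008),pl(-.055,-.055,.008)])
def res(p): return np.concatenate([proj(c,w)-u for w,u in zip(bw(p,L),uv)])
s=least_squares(res,[.5,-.13,np.radians(-105)]); p=s.x; print(p,np.degrees(p[2]),res(p).round(2))
n=bw([0,0,p[2]],N)[0]; print("n",n)
np.save("blk.npy",p)
# pin head: project (a,b) with height k; intersect ray with depth
for nm,(x,y) in {"proud":(291,150),"home":(112,424),"mir":(218,302)}.items():
    u,v=f(x,y); ui,vi=int(round(u)),int(round(v)); D=P[vi-2:vi+3,ui-2:ui+3].reshape(-1,3); 
    w=np.median(D,0); 
    # refine along ray w/ median depth
    ll=bw([0,0,-p[2]],w-[p[0],p[1],0])[0]-[0,0,.0565]
    print(nm,w.round(4),"a,b,h",(ll@EX).round(4),(ll@EY).round(4),(ll@N-.008).round(4))
```

```text
[ 0.50384697 -0.1320023  -1.83538796] -105.15998397060358 [ 0.72 -0.3  -0.48 -0.98 -0.9   1.07  0.91  0.42]
n [0.14999892 0.55361562 0.81915204]
proud [ 0.5392 -0.1544  0.1086] a,b,h 0.0401 0.04 0.0276
home [ 0.4762 -0.0821  0.0489] a,b,h -0.0379 -0.0397 0.0092
mir [ 0.507  -0.125   0.0691] a,b,h 0.001 0.0013 0.0067
```

carry_out(increments=[[[0, 0, 0], [0.2, 1, 0], 1], [[0, 0, 0], [0.2, 1, 0], 1], [[0, 0, 0], [0.2, 1, 0], 1], [[0, 0, 0], [0.2, 1, 0], 1], [[0, 0, 0], [0.2, 1, -0.3], 1], [[0, 0, 0], [0.2, 1, -0.3], 1], [[0, 0, 0], [0.2, 1, -0.3], 1], [[0, 0, 0], [0.2, 1, -0.3], 1]])

```text
t: 4.0
tool_pos: [0.4682, 0.0074, 0.4047]
tool_rot: [1.364, 1.084, -1.367]
contact_force: [0.5, 0.0, -0.0]
opening: 0.0851
```

carry_out(increments=[[[0, 0, 0], [0.1, 1, -0.3], 1], [[0, 0, 0], [0.1, 1, -0.3], 1], [[0, 0, 0], [0.1, 1, -0.3], 1], [[0, 0, 0], [0.1, 1, -0.3], 1], [[0, 0, 0], [0, 1, -0.3], 1], [[0, 0, 0], [0, 1, -0.3], 1], [[0, 0, 0], [0, 0, 0], 1], [[0, 0, 0], [0, 0, 0], 1]])

```text
t: 4.8
tool_pos: [0.4762, 0.1243, 0.3668]
tool_rot: [1.367, 1.077, -1.374]
contact_force: [-0.0, -1.0, -0.3]
opening: 0.0856
```

Run:
```python
from h import *; import pickle
o=get_obs(); print({k:o[k] for k in("t","q","tool_pos","tool_rot")}); pickle.dump(o,open("w2o.pkl","wb"))
M=R.from_rotvec(o["tool_rot"]).as_matrix(); print(M.round(3))
c=get_calibration("wrist"); im,d=get_image("wrist"); cv2.imwrite("pics/w2.png",im)
pickle.dump((c,im,d),open("w2.pkl","wb"))
P=cloud(c,d)
for q in ["mallet_grip","mallet_head","mallet"]:
    for r in tip_of("wrist",q): u,v=np.round(r["centre"]).astype(int); print(q,r["centre"],r["p"],P[v,u].round(4))
```

```text
{'t': 4.8, 'q': array([ 0.10745209, -0.24818991,  1.95664513, -0.0156025 ,  1.42821098,
        1.9070317 ]), 'tool_pos': array([0.47618801, 0.12434759, 0.36676056]), 'tool_rot': array([ 1.36709115,  1.07686119, -1.37425284])}
[[ 0.007  0.974 -0.225]
 [-0.015 -0.225 -0.974]
 [-1.     0.01   0.013]]
mallet_grip [272.1, 185.7] 0.84 [0.496  0.1671 0.0539]
mallet_grip [124.0, 132.3] 0.63 [0.5823 0.3044 0.0346]
mallet_head [274.3, 121.6] 0.9 [0.5566 0.1436 0.081 ]
mallet_head [162.1, 155.7] 0.81 [0.5504 0.2706 0.0442]
mallet [172.8, 154.5] 0.65 [0.5494 0.2703 0.0221]
mallet [279.8, 122.6] 0.58 [0.5546 0.1389 0.0801]
```

View pics/w2.png

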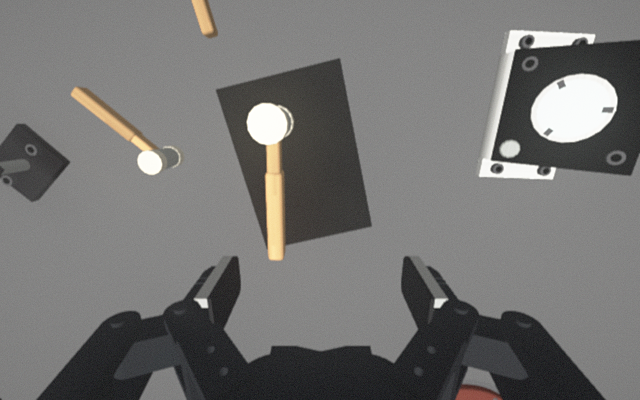

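The picture shows the mallet head at (267,122) and the handle running down to (276,258), centred on the mat, with look-alikes to the left. I'll fit the handle line and the arm kinematics.

Run:
```python
from h import *; import pickle
from scipy.optimize import least_squares
c,im,d=pickle.load(open("w2.pkl","rb")); P=cloud(c,d); im=im.astype(int)
m=(im[...,2]-im[...,0]>50); m[:135]=0;m[270:]=0;m[:,:240]=0;m[:,310:]=0
Q=P[m]; Q=Q[(Q[:,2]>.046)&(Q[:,2]<.062)]; print(len(Q),Q[:,2].mean())
xy=Q[:,:2]; mu=xy.mean(0); w,V=np.linalg.eigh(np.cov((xy-mu).T)); dd=V[:,1]; dd*=-np.sign(dd[0])
s=(xy-mu)@dd; a=mu+dd*np.percentile(s,.5); b=mu+dd*np.percentile(s,99.5)
print("dir",dd,np.degrees(np.arctan2(dd[1],dd[0])),"ends",a,b)
v,u=np.nonzero((im.min(2)>190)); k=(u>240)&(u<295)&(v>95)&(v<150); H=P[v[k],u[k]]; H=H[(H[:,2]>.077)&(H[:,2]<.084)]
print("head",H.mean(0),H.min(0),H.max(0),len(H))
hc=(H[:,:2].min(0)+H[:,:2].max(0))/2
print("hc",hc,"off line",(hc-mu)@np.array([-dd[1],dd[0]]), "end-head",(b-hc)@dd)
# grip = point on line 65 mm from head
t=(H[:,:2].mean(0)-mu)@dd; print("grip",mu+dd*(t+.065), "from end",b-dd*.085)
```

```text
1850 0.05330730600599096
dir [-0.96929657  0.24589462] 165.76529074967428 ends [0.53689511 0.15485395] [0.41330435 0.1862069 ]
head [0.55652138 0.15031513 0.08031654] [0.53871532 0.13311825 0.0774633 ] [0.57375226 0.1680757  0.08242278] 1290
hc [0.55623379 0.15059698] off line -0.0006290101395508654 end-head 0.14729730630018897
grip [0.49341222 0.16588484] from end [0.49569455 0.16530585]
```

carry_out(increments=[[[0.15, 0.07, -0.2], [0.3, 0.6, -0.8], 1], [[0, 0, 0], [0.3, 0.6, -1], 1], [[0, 0, 0], [0.2, 0.5, -1], 1], [[0, 0, 0], [0.1, 0.3, -1], 1], [[0, 0, 0], [0, 0.1, -1], 1], [[0, 0, 0], [0, 0, -1], 1], [[0, 0, 0], [0, 0, 0], 1]])

```text
t: 5.7
tool_pos: [0.4968, 0.1632, 0.2519]
tool_rot: [1.401, 1.072, -1.387]
contact_force: [-1.1, -0.7, -0.7]
opening: 0.0855
```

Run:
```python
from h import *
o=get_obs(); print(o["tool_pos"]-[.494,.1657,.197],o["q"].round(3)); M=R.from_rotvec(o["tool_rot"]).as_matrix(); print(M.round(3))
t=np.array([[0,-.96930,0],[0,.24589,0],[-1,0,0]]); T=np.array([[0,.9693,0],[0,-.2459,0],[-1,0,0]]); T[:,2]=np.cross(T[:,0],T[:,1]); print(R.from_matrix(T@M.T).as_rotvec()*10)
```

```text
[ 0.00280693 -0.00253525  0.05490601] [ 1.750e-01 -4.600e-02  1.980e+00 -1.000e-03  1.198e+00  2.002e+00]
[[ 0.009  0.967 -0.253]
 [ 0.001 -0.253 -0.968]
 [-1.     0.009 -0.004]]
[-0.01226283  0.09422925  0.07112296]
```

carry_out(increments=[[[0, 0.09, 0.07], [-0.1, 0.12, -1], 1], [[0, 0, 0], [0, 0, -1], 1], [[0, 0, 0], [0, 0, -0.8], 1], [[0, 0, 0], [0, 0, 0], 1]])

```text
t: 6.1
tool_pos: [0.4975, 0.1641, 0.1997]
tool_rot: [1.397, 1.077, -1.384]
contact_force: [-0.1, 0.2, -0.4]
opening: 0.0857
```

Run:
```python
from h import *
o=get_obs(); print(o["tool_pos"]-[.494,.1657,.197],o["q"].round(3)); M=R.from_rotvec(o["tool_rot"]).as_matrix()
T=np.array([[0,.9693,0],[0,-.2459,0],[-1,0,0]]); T[:,2]=np.cross(T[:,0],T[:,1]); print(R.from_matrix(T@M.T).as_rotvec()*10)
c=get_calibration("wrist");im,d=get_image("wrist"); cv2.imwrite("pics/w3.png",im)
```

```text
[ 0.00345046 -0.00159634  0.00271374] [1.760e-01 3.500e-02 1.999e+00 1.000e-03 1.099e+00 1.998e+00]
[-0.02169863  0.07598358  0.02467408]
```

View pics/w3.png

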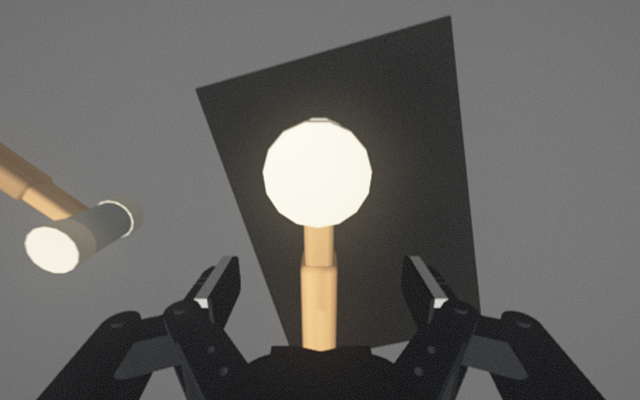

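The handle is centred between the pads, its middle line at column 319. Closing now.

carry_out(increments=[[[0, 0.08, 0.02], [-0.15, 0, -0.13], 0.6], [[0, 0, 0], [0, 0, 0], 0.1], [[0, 0, 0], [0, 0, 0], 0], [[0, 0, 0], [0, 0, 0], 0], [[0, 0, 0], [0, 0, 0], 0], [[0, 0, 0], [0, 0, 0], 0], [[0, 0, 0], [0, 0, 0], 0]], squeeze=120)

```text
t: 6.85
tool_pos: [0.4974, 0.1643, 0.2046]
tool_rot: [1.399, 1.077, -1.38]
contact_force: [0.1, -0.1, -1.0]
opening: 0.0156
```

Run:
```python
from h import *
o=get_obs(); print(o["tool_pos"]-[.494,.1657,.197],o["contact_force"],o["opening"])
```

```text
[ 0.00343964 -0.00140379  0.00761817] [ 0.12620348 -0.10131093 -0.95451509] 0.015600239216650538
```

carry_out(increments=[[[0, 0, 0], [0, 0, 0.5], 0], [[0, 0, 0], [0, 0, 1], 0], [[0, 0, 0], [0, 0, 1], 0], [[0, 0, 0], [0, 0, 1], 0], [[0, 0, 0], [0, 0, 1], 0], [[0, 0, 0], [0, 0, 1], 0], [[0, 0, 0], [0, 0, 1], 0], [[0, 0, 0], [0, 0, 0], 0]])

```text
t: 7.65
tool_pos: [0.4933, 0.1638, 0.337]
tool_rot: [1.391, 1.085, -1.391]
contact_force: [1.1, -0.3, -1.7]
opening: 0.0156
```

Run:
```python
from h import *; import pickle
o=get_obs(); print({k:o[k].round(3) for k in ("tool_pos","contact_force","wrist_torque","q")},o["opening"])
c=get_calibration("wrist");im,d=get_image("wrist"); cv2.imwrite("pics/w4.png",im); pickle.dump((o,c,im,d),open("w4.pkl","wb"))
im,d=get_image("scene"); cv2.imwrite("pics/s4.png",im)
```

```text
{'tool_pos': array([0.493, 0.164, 0.337]), 'contact_force': array([ 1.056, -0.298, -1.692]), 'wrist_torque': array([0.084, 0.081, 0.018]), 'q': array([ 0.177, -0.15 ,  1.923,  0.004,  1.37 ,  1.996])} 0.015604719995755304
```

View pics/w4.png

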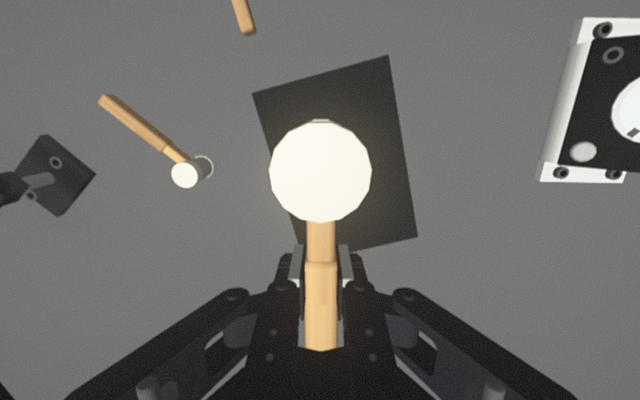

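View pics/s4.png

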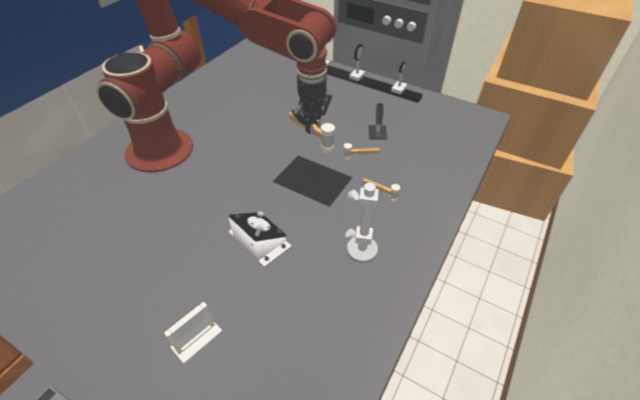

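The mallet is held, with its top face at (320,170) in the wrist view. I'll fit its pose in the tool frame and the arm kinematics to check the strike pose.

Run:
```python
from h import *; import pickle
from scipy.optimize import least_squares
o,c,im,d=pickle.load(open("w4.pkl","rb")); P=cloud(c,d); M=R.from_rotvec(o["tool_rot"]).as_matrix()
T=(P-o["tool_pos"])@M  # tool frame
mk=(im.min(2)>200); mk[:,:260]=0;mk[:,380:]=0;mk[:110]=0;mk[230:]=0
Q=T[mk]; Q=Q[abs(Q[:,0]-np.median(Q[:,0]))<.006]
for i in range(5):
    A=np.c_[Q[:,1:],np.ones(len(Q))]; co=np.linalg.lstsq(A,Q[:,0],rcond=None)[0]; e=Q[:,0]-A@co; Q=Q[abs(e)<2.5*e.std()]
n=np.array([1,-co[0],-co[1]]); n/=np.linalg.norm(n); print("head axis in tool (pointing fwd)",n.round(4),"centre",Q.mean(0).round(4),((Q.min(0)+Q.max(0))/2).round(4),len(Q),e.std())
b=im.astype(int); w=(b[...,2]-b[...,0]>50); w[:215]=0; w[:,:300]=0; w[:,345:]=0
H=T[w]; H=H[(abs(H[:,0]-np.median(H[:,0]))<.01)]; print("handle top x",np.median(H[:,0]),"z",np.median(H[:,2])); print(np.polyfit(H[:,1],H[:,2],1),np.polyfit(H[:,1],H[:,0],1))
```

```text
head axis in tool (pointing fwd) [ 0.9999 -0.011   0.0022] centre [ 0.125   0.0603 -0.0002] [ 0.1251  0.0592 -0.0003] 7696 0.000569936059542388
handle top x 0.15086435235641724 z -0.0002274087125262915
[ 7.48171212e-04 -7.07939150e-05] [0.04353041 0.15143739]
```

```bash
cat > kin.py <<'E'
from blk import *
D=[([-1.26004186,.0533462015,1.61434476,1.89e-5,1.47600832,-.118982596],[.26031944,-.56789403,.40343894],[.88842132,1.38403466,-.88619569]),
([-.48030926,-.36476041,1.94665003,-.00312761,1.55359325,1.28990465],[.43972521,-.14580599,.42778956],[1.35265206,1.10102398,-1.35347079]),
([.10745209,-.24818991,1.95664513,-.0156025,1.42821098,1.9070317],[.47618801,.12434759,.36676056],[1.36709115,1.07686119,-1.37425284]),
([.177,-.15,1.923,.004,1.37,1.996],[.4933,.1638,.337],[1.391,1.085,-1.391])]
def rz(a): return R.from_euler('z',a).as_matrix()
def ry(a): return R.from_euler('y',a).as_matrix()
def fk(p,q,sg=(1,1)):
    h,L1,L2,d6,off,ex=p
    A=rz(q[0])@ry(q[1]); P=np.array([0,0,h])+rz(q[0])@[0,off,0]+A@[0,0,L1]
    A=A@ry(q[2]); P=P+A@[ex,0,L2]
    A=A@rz(sg[0]*q[3])@ry(q[4]); P=P+A@[0,0,d6]
    A=A@rz(sg[1]*q[5]); 
    return P,A
E
python3 - <<'E'
from kin import *
for sg in [(1,1),(1,-1),(-1,1),(-1,-1)]:
    def res(p): return np.concatenate([fk(p,q,sg)[0]-x for q,x,r in D])
    s=least_squares(res,[.2,.4,.4,.1,0.07,0.]); print(sg,s.x.round(4),np.sqrt((s.fun**2).mean()))
    for q,x,r in D: print((fk(s.x,q,sg)[1].T@R.from_rotvec(r).as_matrix()).round(3).tolist())
E
```

```text
(1, 1) [0.2294 0.4262 0.6099 0.0975 0.0741 0.0955] 8.2805764083056e-05
[[-0.0, -0.0, -1.0], [0.0, 1.0, -0.0], [1.0, -0.0, -0.0]]
[[0.0, 0.0, -1.0], [0.0, 1.0, 0.0], [1.0, -0.0, 0.0]]
[[0.0, -0.0, -1.0], [0.0, 1.0, -0.0], [1.0, -0.0, 0.0]]
[[-0.001, 0.0, -1.0], [-0.0, 1.0, 0.0], [1.0, 0.0, -0.001]]
(1, -1) [0.2294 0.4262 0.6099 0.0975 0.0741 0.0955] 8.2805764083056e-05
[[-0.0, 0.236, -0.972], [0.0, 0.972, 0.236], [1.0, -0.0, -0.0]]
[[-0.0, -0.533, 0.846], [-0.0, -0.846, -0.533], [1.0, -0.0, 0.0]]
[[-0.0, 0.623, 0.782], [-0.0, -0.782, 0.623], [1.0, -0.0, 0.0]]
[[0.0, 0.751, 0.66], [0.001, -0.66, 0.751], [1.0, 0.0, -0.001]]
(-1, 1) [ 0.0473  0.4226  0.6099 -0.0908  0.0741  0.0984] 0.00017207718255637
[[-0.0, -0.0, -1.0], [0.0, 1.0, -0.0], [1.0, -0.0, -0.0]]
[[-0.006, 0.0, -1.0], [-0.002, 1.0, 0.0], [1.0, 0.002, -0.006]]
[[-0.029, 0.005, -1.0], [0.01, 1.0, 0.004], [1.0, -0.01, -0.029]]
[[0.006, -0.001, -1.0], [-0.003, 1.0, -0.002], [1.0, 0.003, 0.006]]
(-1, -1) [ 0.0473  0.4226  0.6099 -0.0908  0.0741  0.0984] 0.00017207718255637
[[0.0, 0.236, -0.972], [0.0, 0.972, 0.236], [1.0, -0.0, -0.0]]
[[0.006, -0.533, 0.846], [-0.002, -0.846, -0.533], [1.0, 0.002, -0.006]]
[[0.029, 0.619, 0.785], [0.01, -0.785, 0.619], [1.0, -0.01, -0.029]]
[[-0.007, 0.753, 0.659], [-0.003, -0.659, 0.753], [1.0, 0.003, 0.006]]
```

```bash
cat >> kin.py <<'E'
KP=np.array([.2294,.4262,.6099,.0975,.0741,.0955]); FT=np.array([[0,0,-1],[0,1,0],[1,0,0.]])
lo=np.array([-3.01,-1.01,.06,-1.02,.09,-3.14]);hi=np.array([3.01,2.22,2.58,4.17,2.62,3.14])
def ik(pos,Rt,q0):
    def res(q):
        P,A=fk(KP,q); A=A@FT
        return np.concatenate([(P-pos)*5,R.from_matrix(A@Rt.T).as_rotvec()])
    s=least_squares(res,np.clip(q0,lo+1e-3,hi-1e-3),bounds=(lo,hi)); return s.x,np.linalg.norm(s.fun)
blk=np.load("blk.npy"); blk_n=bw([0,0,blk[2]],N)[0]; 
HEADT=np.array([.201,.0595,0.0]); SAX=np.array([.9999,-.011,.002])
def strike(phi,gap,k=.0276):
    """tool pose with the face centre 'gap' above pin top of plate-height k; phi: angle of handle dir about n from block -y (towards robot), + towards uphill"""
    top=bw(blk,pl(.04,.04,.008+k))[0]; n=blk_n
    by=bw([0,0,blk[2]],EY)[0]; bx=bw([0,0,blk[2]],EX)[0]
    hd=-by*np.cos(phi)+bx*np.sin(phi)
    # tool frame: s axis -> -n ; y ~ -hd
    B=np.c_[SAX/np.linalg.norm(SAX),[0,0,0],[0,0,0]]; y=np.array([0,1,0])-SAX*SAX[1]; y/=np.linalg.norm(y); B[:,1]=y; B[:,2]=np.cross(B[:,0],y)
    W=np.c_[-n,-hd,np.cross(-n,-hd)]; Rt=W@B.T
    return top+n*gap-Rt@HEADT, Rt
E
python3 - <<'E'
from kin import *
q0=np.array([.177,-.15,1.923,.004,1.37,1.996])
for ph in range(-40,181,20):
    pos,Rt=strike(np.radians(ph),.06); 
    best=min((ik(pos,Rt,q0+np.array([dq,0,0,e,0,f])) for dq in(0,-.5) for e in(-.5,.5,1.5) for f in (0,-1.5,-3)),key=lambda z:z[1])
    print(ph,pos.round(3),best[0].round(2),round(best[1],4))
print(strike(0,0)[0]+strike(0,0)[1]@HEADT, blk_n)
E
```

```text
-40 [0.541 0.033 0.299] [ 0.02  0.01  1.87 -0.59  1.47  2.68] 0.0
-20 [0.527 0.021 0.31 ] [ 0.   -0.04  1.9  -0.59  1.47  2.3 ] 0.0
0 [0.519 0.006 0.322] [-0.03 -0.08  1.91 -0.6   1.47  1.92] 0.0
20 [ 0.518 -0.012  0.334] [-0.06 -0.1   1.91 -0.6   1.48  1.53] 0.0
40 [ 0.524 -0.03   0.345] [-0.09 -0.09  1.89 -0.6   1.47  1.14] 0.0
60 [ 0.537 -0.045  0.353] [-0.12 -0.07  1.85 -0.6   1.47  0.76] 0.0
80 [ 0.555 -0.056  0.357] [-0.13 -0.03  1.81 -0.6   1.47  0.4 ] 0.0
100 [ 0.576 -0.061  0.357] [-0.14  0.02  1.76 -0.6   1.47  0.04] 0.0
120 [ 0.597 -0.061  0.352] [-0.13  0.07  1.71 -0.6   1.48 -0.3 ] 0.0
140 [ 0.616 -0.054  0.344] [-0.12  0.12  1.67 -0.6   1.48 -0.63] 0.0
160 [ 0.63  -0.042  0.334] [-0.1   0.17  1.64 -0.6   1.48 -0.95] 0.0
180 [ 0.638 -0.026  0.322] [-0.07  0.2   1.63 -0.6   1.48 -1.27] 0.0
[ 0.53922608 -0.15438     0.10860487] [0.14999892 0.55361562 0.81915204]
```

```bash
cat > plan.py <<'E'
from kin import *
def todo(phi,gap,k=.0276):
    o=get_obs(); pos,Rt=strike(np.radians(phi),gap,k); M=R.from_rotvec(o["tool_rot"]).as_matrix()
    rv=R.from_matrix(Rt@M.T).as_rotvec(); f=o["tool_pos"]+M@HEADT; top=bw(blk,pl(.04,.04,.008+k))[0]
    d=f-top; g=d@blk_n; lat=d-g*blk_n; ex=bw([0,0,blk[2]],EX)[0]; ey=bw([0,0,blk[2]],EY)[0]
    print("t",round(o["t"],2),"turn units",(rv*10).round(2),"shift units",((pos-o["tool_pos"])/.02).round(2),"| gap",round(g*1000,1),"lat ex,ey mm",(lat@ex*1000).round(1),(lat@ey*1000).round(1),"axis err deg",np.degrees(np.arccos(np.clip(-(M@SAX)@blk_n/np.linalg.norm(SAX),-1,1))).round(2),"F",o["contact_force"].round(1),"q",o["q"].round(2))
    P,A=fk(KP,o["q"]); print("fk err mm",((P-o["tool_pos"])*1000).round(2))
E
python3 - <<'E'
from plan import *
for p in (45,60,90): todo(p,.07)
E
```

```text
t 7.75 turn units [-4.94  3.6   7.5 ] shift units [ 1.81 -9.59  1.09] | gap 188.7 lat ex,ey mm -228.7 -70.6 axis err deg 34.89 F [-0.1  0.1 -3.2] q [ 0.18 -0.15  1.93  0.    1.37  2.  ]
fk err mm [ 0.16 -0.1  -0.  ]
t 7.75 turn units [-4.46  4.31 10.03] shift units [  2.33 -10.14   1.37] | gap 188.7 lat ex,ey mm -228.7 -70.6 axis err deg 34.89 F [-0.1  0.1 -3.2] q [ 0.18 -0.15  1.93  0.    1.37  2.  ]
fk err mm [ 0.16 -0.1  -0.  ]
t 7.75 turn units [-3.28  5.66 15.05] shift units [  3.73 -10.86   1.6 ] | gap 188.7 lat ex,ey mm -228.7 -70.6 axis err deg 34.89 F [-0.1  0.1 -3.2] q [ 0.18 -0.15  1.93  0.    1.37  2.  ]
fk err mm [ 0.16 -0.1  -0.  ]
```

carry_out(increments=[[[-0.32, 0.31, 0.72], [0.17, -0.5, 0.6], 0], [[-0.32, 0.31, 0.72], [0.17, -0.7, 0.6], 0], [[-0.32, 0.31, 0.72], [0.17, -0.7, 0.6], 0], [[-0.32, 0.31, 0.72], [0.17, -0.7, 0.6], 0], [[-0.32, 0.31, 0.72], [0.17, -0.7, 0], 0], [[-0.32, 0.31, 0.72], [0.17, -0.7, 0], 0], [[-0.32, 0.31, 0.72], [0.17, -0.7, 0], 0], [[-0.32, 0.31, 0.72], [0.17, -0.7, 0], 0]])

```text
t: 8.55
tool_pos: [0.5157, 0.0525, 0.3654]
tool_rot: [0.603, 1.31, -1.243]
contact_force: [-0.2, 0.4, -3.2]
opening: 0.0155
```

Run:
```python
from plan import *
todo(60,.07)
```

```text
t 8.55 turn units [-1.66  1.47  4.05] shift units [ 1.16 -4.58 -0.23] | gap 130.3 lat ex,ey mm -93.2 -49.8 axis err deg 14.26 F [-0.2  0.4 -3.2] q [ 0.02 -0.11  1.85 -0.33  1.61  1.26]
fk err mm [ 1.72  2.72 -0.65]
```

carry_out(increments=[[[-0.3, 0.28, 0.75], [0.2, -0.8, 0], 0], [[-0.3, 0.28, 0.75], [0.2, -0.8, 0], 0], [[-0.3, 0.28, 0.75], [0.2, -0.8, 0], 0], [[-0.3, 0.28, 0.75], [0.2, -0.8, 0], 0], [[-0.3, 0.28, 0.75], [0.2, -0.8, 0], 0], [[0, 0, 0], [0, 0, 0], 0], [[0, 0, 0], [0, 0, 0], 0]])

```text
t: 9.25
tool_pos: [0.5332, -0.0312, 0.3485]
tool_rot: [0.125, 1.384, -1.068]
contact_force: [0.1, -0.1, -2.2]
opening: 0.0155
```

Run:
```python
from plan import *
todo(60,.07)
```

```text
t 9.25 turn units [-0.13 -0.26  0.16] shift units [ 0.28 -0.4   0.62] | gap 62.9 lat ex,ey mm -13.4 -14.4 axis err deg 1.93 F [ 0.1 -0.1 -2.2] q [-0.09 -0.06  1.85 -0.58  1.51  0.79]
fk err mm [ 1.55  4.48 -1.48]
```

carry_out(increments=[[[-0.13, -0.26, 0.16], [0.28, -0.4, 0.65], 0], [[0, 0, 0], [0, 0, 0], 0], [[0, 0, 0], [0, 0, 0], 0]])

```text
t: 9.55
tool_pos: [0.5388, -0.0387, 0.3607]
tool_rot: [0.118, 1.353, -1.057]
contact_force: [-0.3, 0.1, -3.0]
opening: 0.0156
```

Run:
```python
from plan import *
todo(60,.07)
o=get_obs(); c=get_calibration("wrist");im,d=get_image("wrist"); cv2.imwrite("pics/w5.png",im); pickle.dump((o,c,im,d),open("w5.pkl","wb"))
c=get_calibration("scene");im,d=get_image("scene"); cv2.imwrite("pics/s5.png",cv2.resize(im[110:290,180:440],None,fx=3,fy=3,interpolation=cv2.INTER_CUBIC)); pickle.dump((o,c,im,d),open("s5.pkl","wb"))
todo(60,.07)
```

```text
t 9.55 turn units [-0.01 -0.   -0.01] shift units [ 0.   -0.02  0.01] | gap 70.2 lat ex,ey mm -0.7 -0.3 axis err deg 0.07 F [-0.3  0.1 -3. ] q [-0.1  -0.07  1.84 -0.59  1.49  0.77]
fk err mm [ 1.28  4.58 -1.5 ]
t 9.65 turn units [-0.01  0.01 -0.01] shift units [-0.01 -0.02 -0.02] | gap 70.7 lat ex,ey mm -0.3 0.2 axis err deg 0.07 F [-0.9 -0.6 -3.2] q [-0.1  -0.07  1.84 -0.59  1.49  0.77]
fk err mm [ 1.27  4.59 -1.5 ]
```

View pics/w5.png

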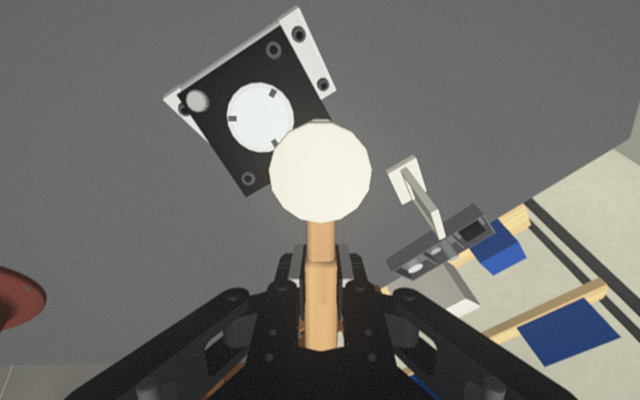

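View pics/s5.png

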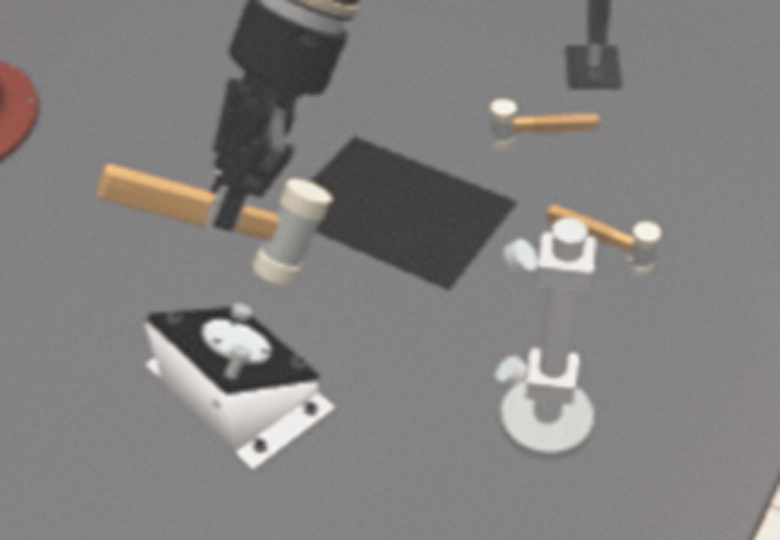

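Run:
```python
from plan import *
o,c,im,d=pickle.load(open("w5.pkl","rb")); P=cloud(c,d)
for nm,l in {"homepin":pl(-.04,-.04,.016),"mirror":pl(0,0,.015),"corner-+":pl(-.055,.055,.008),"corner--":pl(-.055,-.055,.008),"corner+-":pl(.055,-.055,.008),"screw-+":pl(-.04,.04,.012),"screw+-":pl(.04,-.04,.012),"pin":pl(.04,.04,.0356)}.items():
    print(nm,proj(c,bw(blk,l)[0]).round(1))
m=(im.max(2)<60); m[:,:170]=0;m[:,335:]=0;m[200:]=0
Q=P[m]; Q=Q[(Q[:,2]>.025)&(Q[:,2]<.11)]
for i in range(8):
    A=np.c_[Q[:,:2],np.ones(len(Q))]; co=np.linalg.lstsq(A,Q[:,2],rcond=None)[0]; e=Q[:,2]-A@co; Q=Q[abs(e)<max(2*e.std(),.002)]
nn=np.array([-co[0],-co[1],1]);nn/=np.linalg.norm(nn); print(len(Q),nn,blk_n,np.degrees(np.arccos(nn@blk_n)),"plane h off mm",1000*(Q.mean(0)-bw(blk,pl(0,0,.008))[0])@nn)
big=cv2.resize(im[0:210,150:350],None,fx=3.5,fy=2.8*1.25,interpolation=cv2.INTER_CUBIC); cv2.imwrite("pics/w5b.png",big[:600*2])
big=cv2.resize(im[0:210,150:350],None,fx=2.8,fy=2.8,interpolation=cv2.INTER_CUBIC)
for l in [pl(-.04,-.04,.016),pl(0,0,.015),pl(-.055,.055,.008),pl(-.055,-.055,.008),pl(.055,-.055,.008),pl(-.04,.04,.012),pl(.04,-.04,.012)]:
    u=(proj(c,bw(blk,l)[0])-[150,0]+.5)*2.8; cv2.drawMarker(big,tuple(int(t) for t in u),(0,0,255),0,10,1)
cv2.imwrite("pics/w5b.png",big)
```

```text
homepin [196.  102.2]
mirror [259.8 119.7]
corner-+ [279.8  25.9]
corner-- [176.2  96.1]
corner+- [245.9 198.1]
screw-+ [273.7  52.2]
screw+- [248.9 178.9]
pin [321.  138.4]
6464 [0.15146566 0.55307302 0.81924868] [0.14999892 0.55361562 0.81915204] 0.08977497919186764 plane h off mm 1.3475727067999785
```

View pics/w5b.png

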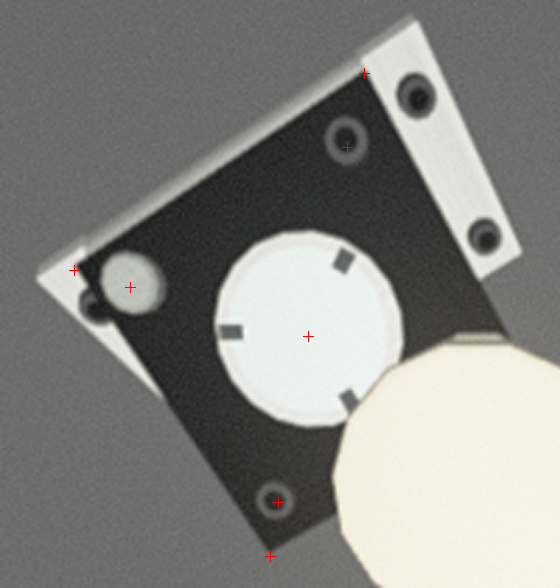

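Run:
```python
from plan import *
o,c,im,d=pickle.load(open("w5.pkl","rb"))
pts=[(pl(-.04,-.04,.016),(131,282)),(pl(0,0,.015),(309,328)),(pl(-.055,.055,.008),(366,68)),(pl(-.055,-.055,.008),(79,262)),(pl(.055,-.055,.008),(270,550)),(pl(-.04,.04,.013),(346,140)),(pl(.04,-.04,.013),(275,500))]
uv=[np.array(b)/2.8-.5+[150,0] for a,b in pts]
def res(p): return np.concatenate([proj(c,bw(p[:3],a)[0]+[0,0,p[3]])-u for (a,b),u in zip(pts,uv)])
s=least_squares(res,[*blk,0]); print(s.x-np.r_[blk,0],res(s.x).round(1)); 
dl=np.r_[s.x[:2]-blk[:2],s.x[3]]; f=lambda v: v@bw([0,0,blk[2]],EX)[0],
top0=bw(blk,pl(.04,.04,.0356))[0]; top1=bw(s.x[:3],pl(.04,.04,.0356))[0]+[0,0,s.x[3]]; D=(top1-top0)*1000
print("pin shift mm ex,ey,n",[float((D@bw([0,0,blk[2]],e)[0]).round(2)) for e in (EX,EY,N)])
```

```text
[ 0.00098433  0.00038407 -0.00278938 -0.00211748] [ 0.  -0.4  0.   0.8 -0.2  0.  -1.3  0.6 -0.1 -0.1  0.6  0.3  0.9 -1.3]
pin shift mm ex,ey,n [-1.64, 0.82, -1.44]
```

Aim holds within about 1.5 mm and 0.1°. First blow.

carry_out(increments=[[[0, 0, 0], [-0.18, -0.68, -1], 0], [[0, 0, 0], [-0.18, -0.68, -1], 0], [[0, 0, 0], [-0.18, -0.68, -1], 0], [[0, 0, 0], [-0.07, -0.27, -0.4], 0], [[0, 0, 0], [0.1, 0.34, 0.5], 0]])

```text
t: 10.15
tool_pos: [0.5289, -0.078, 0.3041]
tool_rot: [0.12, 1.348, -1.054]
contact_force: [-0.5, 1.2, -2.8]
opening: 0.0155
```

Run:
```python
from plan import *
todo(60,.07)
```

```text
t 10.15 turn units [-0.01  0.06 -0.02] shift units [0.5  1.94 2.84] | gap 0.8 lat ex,ey mm -0.2 1.7 axis err deg 0.35 F [-0.5  1.2 -2.8] q [-0.17 -0.04  1.91 -0.61  1.36  0.77]
fk err mm [ 1.24  4.58 -1.5 ]
```

carry_out(increments=[[[0, 0, 0], [0.17, 0.65, 0.95], 0], [[0, 0, 0], [0.17, 0.65, 0.95], 0], [[0, 0, 0], [0.13, 0.6, 0.9], 0], [[0, 0, 0], [0, 0, 0], 0]])

```text
t: 10.55
tool_pos: [0.5396, -0.0357, 0.3681]
tool_rot: [0.122, 1.343, -1.052]
contact_force: [0.4, 0.3, -2.1]
opening: 0.0161
```

```bash
cat > pin.py <<'E'
from plan import *
import sys
todo(60,.07)
c=get_calibration("scene");im,d=get_image("scene"); im0,d0=[pickle.load(open("s5.pkl","rb"))[i] for i in(2,3)]
f=lambda a: cv2.resize(a[190:260,225:295],None,fx=5.7,fy=5.7,interpolation=cv2.INTER_CUBIC)
cv2.imwrite(sys.argv[1],np.hstack([f(im0),f(im)]))
for D in (d0,d):
    P=cloud(c,D); L=(P-[blk[0],blk[1],0])@np.array([bw([0,0,blk[2]],e)[0] for e in(EX,EY,N)]).T; off=np.array([0,0,.0565]); L=L-[off@EX,0,off@N]
    m=(abs(L[...,0]-.04)<.014)&(abs(L[...,1]-.04)<.014)&(L[...,2]<.045); h=L[...,2][m]-.008; print("pin region heights mm top5",(np.sort(h)[-14:]*1000).round(1))
E
python3 pin.py pics/p1.png
```

```text
t 10.55 turn units [-0.02  0.11 -0.03] shift units [-0.04 -0.17 -0.37] | gap 78.6 lat ex,ey mm 0.4 1.9 axis err deg 0.63 F [ 0.4  0.3 -2.1] q [-0.09 -0.08  1.83 -0.59  1.5   0.77]
fk err mm [ 1.19  4.58 -1.48]
pin region heights mm top5 [26.8 27.  27.1 27.1 27.1 27.4 27.4 27.6 27.7 27.7 27.8 27.8 29.  29. ]
pin region heights mm top5 [17.6 17.8 17.9 18.  18.  18.1 18.1 18.3 18.3 18.3 18.4 18.8 19.  19.6]
```

View pics/p1.png

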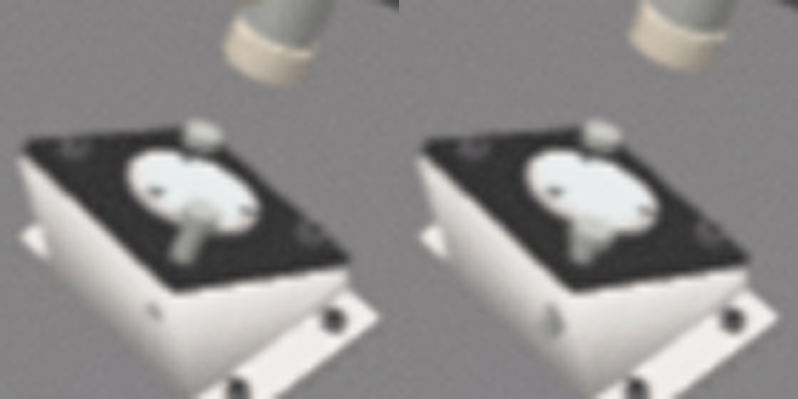

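The blow drove the pin about 9.4 mm: the head top went from 27.6 to 18.2 mm above the plate, with 10.2 mm left to go. Checking the mallet in the grip before the next blow.

```bash
cat > mal.py <<'E'
from h import *
def mal():
    o=get_obs(); c=get_calibration("wrist"); im,d=get_image("wrist"); P=cloud(c,d); M=R.from_rotvec(o["tool_rot"]).as_matrix()
    T=(P-o["tool_pos"])@M
    mk=(im.min(2)>180); mk[:,:255]=0;mk[:,390:]=0;mk[:90]=0;mk[240:]=0
    Q=T[mk]; Q=Q[abs(Q[:,0]-np.median(Q[:,0]))<.006]
    for i in range(5):
        A=np.c_[Q[:,1:],np.ones(len(Q))]; co=np.linalg.lstsq(A,Q[:,0],rcond=None)[0]; e=Q[:,0]-A@co; Q=Q[abs(e)<2.5*e.std()]
    n=np.array([1,-co[0],-co[1]]); n/=np.linalg.norm(n); ct=Q.mean(0); print("axis",n.round(4),"top c",ct.round(4),"face c",(ct+n*.076).round(4),len(Q)); return im
if __name__=="__main__": mal()
E
python3 mal.py
```

```text
axis [ 0.9999 -0.0102  0.0011] top c [1.251e-01 5.990e-02 1.000e-04] face c [2.011e-01 5.910e-02 2.000e-04] 7732
```

Run:
```python
from plan import *
todo(60,.068,.0182)
```

```text
t 10.65 turn units [-0.03  0.06 -0.02] shift units [-0.08 -0.44 -0.67] | gap 84.4 lat ex,ey mm -0.5 0.3 axis err deg 0.39 F [ 0.4  0.  -3.3] q [-0.1  -0.07  1.84 -0.59  1.5   0.77]
fk err mm [ 1.23  4.58 -1.49]
```

carry_out(increments=[[[-0.03, 0.06, -0.02], [-0.08, -0.42, -0.65], 0], [[0, 0, 0], [0, 0, 0], 0], [[0, 0, 0], [0, 0, 0], 0]])

```text
t: 10.95
tool_pos: [0.5357, -0.0463, 0.3474]
tool_rot: [0.115, 1.358, -1.06]
contact_force: [0.4, -0.5, -2.9]
opening: 0.0154
```

Run:
```python
from plan import *
todo(60,.068,.0182)
```

```text
t 10.95 turn units [-0.   -0.06  0.01] shift units [0.07 0.04 0.2 ] | gap 63.8 lat ex,ey mm -1.2 -2.4 axis err deg 0.33 F [ 0.4 -0.5 -2.9] q [-0.11 -0.06  1.86 -0.6   1.47  0.77]
fk err mm [ 1.33  4.59 -1.51]
```

carry_out(increments=[[[0, -0.06, 0.01], [-0.1, -0.67, -0.97], 0], [[0, 0, 0], [-0.18, -0.68, -1], 0], [[0, 0, 0], [-0.18, -0.68, -1], 0], [[0, 0, 0], [-0.05, -0.17, -0.25], 0], [[0, 0, 0], [0.1, 0.34, 0.5], 0], [[0, 0, 0], [0.17, 0.65, 0.95], 0], [[0, 0, 0], [0.17, 0.65, 0.95], 0], [[0, 0, 0], [0, 0, 0], 0]])

```text
t: 11.75
tool_pos: [0.5342, -0.0598, 0.3324]
tool_rot: [0.122, 1.354, -1.063]
contact_force: [0.6, -0.4, -1.6]
opening: 0.0159
```

```bash
python3 pin.py pics/p2.png; python3 mal.py
```

```text
t 11.75 turn units [-0.01 -0.01  0.06] shift units [0.23 1.03 1.42] | gap 34.5 lat ex,ey mm 1.1 0.3 axis err deg 0.25 F [ 0.6 -0.4 -1.6] q [-0.14 -0.05  1.87 -0.6   1.43  0.77]
fk err mm [ 1.32  4.58 -1.51]
pin region heights mm top5 [26.8 27.  27.1 27.1 27.1 27.4 27.4 27.6 27.7 27.7 27.8 27.8 29.  29. ]
pin region heights mm top5 [ 8.8  8.8  8.9  9.   9.2  9.3  9.4  9.5  9.5  9.7  9.9  9.9 10.  10.5]
axis [9.992e-01 3.970e-02 4.000e-04] top c [0.1217 0.0583 0.0003] face c [0.1976 0.0614 0.0004] 7975
```

View pics/p2.png

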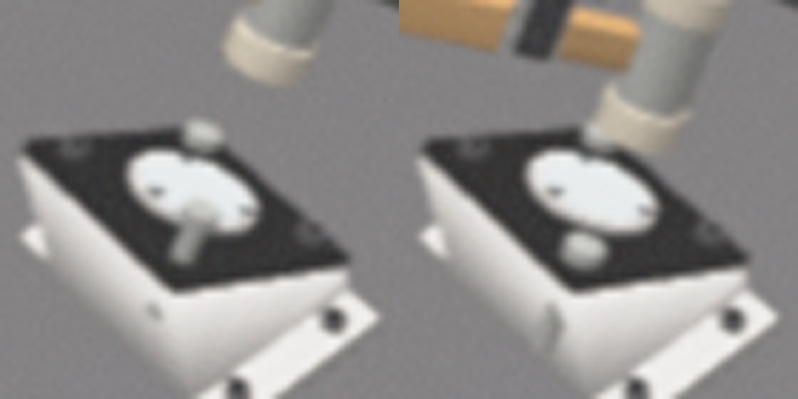

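Run:
```python
from plan import *
c=get_calibration("scene"); P=[]; Hs=[]
for i in range(2):
    im,d=get_image("scene"); Pw=cloud(c,d); L=(Pw-[blk[0],blk[1],0])@np.array([bw([0,0,blk[2]],e)[0] for e in(EX,EY,N)]).T; off=np.array([0,0,.0565]); L=L-[off@EX,0,off@N]
    for nm,a,b in(("proud",.04,.04),("home",-.04,-.04)):
        for r in (.009,.006):
            m=(np.hypot(L[...,0]-a,L[...,1]-b)<r)&(L[...,2]<.045); h=(L[...,2][m]-.008)*1000; print(nm,r,len(h),np.median(h).round(2),np.sort(h)[-6:].round(1))
    m=(abs(L[...,0])<.05)&(abs(L[...,1])<.05)&(im.max(2)<50); print("plate",np.median(L[...,2][m]-.008)*1000)
    # plate near the proud pin
    m=(np.hypot(L[...,0]-.04,L[...,1]-.04)>.012)&(np.hypot(L[...,0]-.04,L[...,1]-.04)<.02)&(im.max(2)<60); print("plate near",np.median(L[...,2][m]-.008)*1000,m.sum())
cv2.imwrite("pics/p3.png",cv2.resize(im[190:260,225:295],None,fx=8,fy=8,interpolation=cv2.INTER_CUBIC))
```

```text
proud 0.009 122 -34.17 [ 9.4  9.5  9.6  9.8  9.8 10.6]
proud 0.006 65 -36.84 [ 9.4  9.5  9.6  9.8  9.8 10.6]
home 0.009 12 3.88 [4.9 5.7 7.2 7.4 7.6 7.9]
home 0.006 3 2.88 [1.6 2.9 7.2]
plate 0.9383155378038278
plate near 0.9932729513052845 38
proud 0.009 121 -35.74 [ 9.2  9.3  9.6 10.  10.3 10.6]
proud 0.006 68 -37.04 [ 9.   9.2  9.6 10.  10.3 10.6]
home 0.009 11 2.22 [2.2 3.2 5.  5.1 7.6 7.8]
home 0.006 0 nan []
plate 1.877404041155828
plate near 0.49224825421162466 41
  return _methods._mean(a, axis=axis, dtype=dtype,
  ret = ret.dtype.type(ret / rcount)
```

View pics/p3.png

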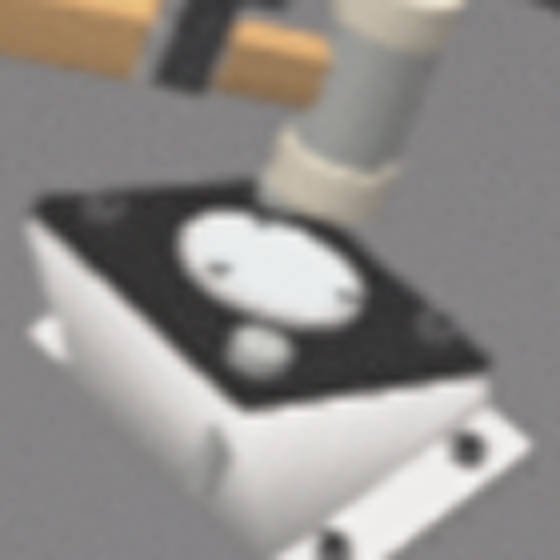

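The pin head looks seated, at about 8.5 mm above the plate in noisy scene depth where 8.0 means home. The mallet turned 2.9° in the grip, so the blow did reach the stop. I'll re-square with the new grip geometry and move aside to check the pin with the wrist camera.

```bash
sed -i 's/^HEADT=.*/HEADT=np.array([.1976,.0614,0.0]); SAX=np.array([.9992,.0397,.0004])/' kin.py
python3 - <<'E'
from plan import *
todo(60,.064,.008)
o=get_obs(); M=R.from_rotvec(o["tool_rot"]).as_matrix(); print("tool z in world",M[:,2].round(3),"tool y",M[:,1].round(3))
E
```

```text
t 11.95 turn units [-0.4   0.22 -0.06] shift units [0.38 0.59 0.36] | gap 53.0 lat ex,ey mm -1.9 -1.6 axis err deg 2.64 F [ 0.6  0.2 -3. ] q [-0.14 -0.05  1.88 -0.6   1.43  0.77]
fk err mm [ 1.38  4.57 -1.51]
tool z in world [ 0.726 -0.629  0.278] tool y [ 0.67   0.556 -0.492]
```

carry_out(increments=[[[-0.4, 0.22, -0.06], [0.6, 0.2, 0.9], 0], [[0, 0, 0], [0.9, -0.1, 0.8], 0], [[0, 0, 0], [0.9, -0.1, 0.6], 0], [[0, 0, 0], [0, 0, 0], 0], [[0, 0, 0], [0, 0, 0], 0]])

```text
t: 12.45
tool_pos: [0.5789, -0.063, 0.366]
tool_rot: [0.078, 1.375, -1.107]
contact_force: [-0.9, 0.3, -2.6]
opening: 0.0155
```

```bash
cat > chk.py <<'E'
from plan import *
import sys
def fit(L,m):
    return np.median(L[...,2][m])
todo(60,.064,.008)
o=get_obs(); c=get_calibration("wrist");im,d=get_image("wrist"); cv2.imwrite(sys.argv[1],im); pickle.dump((o,c,im,d),open("chk.pkl","wb")); P=cloud(c,d)
# plane of plate
L=(P-[blk[0],blk[1],0])@np.array([bw([0,0,blk[2]],e)[0] for e in(EX,EY,N)]).T; off=np.array([0,0,.0565]); L=L-[off@EX,0,off@N+.008]
m=(im.max(2)<60)&(abs(L[...,0])<.05)&(abs(L[...,1])<.05)&(abs(L[...,2])<.004)
A=np.c_[L[m][:,:2],np.ones(m.sum())]; co=np.linalg.lstsq(A,L[m][:,2],rcond=None)[0]; print("plane",co.round(4),m.sum())
H=(L[...,2]-(L[...,0]*co[0]+L[...,1]*co[1]+co[2]))*1000
for nm,a,b in(("proud",.04,.04),("home",-.04,-.04)):
    k=(np.hypot(L[...,0]-a,L[...,1]-b)<.013)&(im.min(2)>110)&(H<40)&(H>3)
    print(nm,k.sum(),proj(c,bw(blk,pl(a,b,.016))[0]).round(1), np.median(H[k]).round(2) if k.any() else None,np.percentile(H[k],[10,90]).round(1) if k.any() else None)
E
python3 chk.py pics/w6.png
```

```text
t 12.45 turn units [-0.01 -0.16  0.05] shift units [-1.94  0.71 -1.53] | gap 86.6 lat ex,ey mm 21.1 37.8 axis err deg 0.91 F [-0.9  0.3 -2.6] q [-0.13  0.04  1.73 -0.64  1.53  0.75]
fk err mm [ 1.67  4.83 -1.76]
plane [ 0.0006 -0.0015  0.0014] 8021
proud 333 [271.8 128.6] 7.77 [6.5 8.8]
home 384 [140.2  92.1] 7.8 [6.6 8.8]
```

View pics/w6.png

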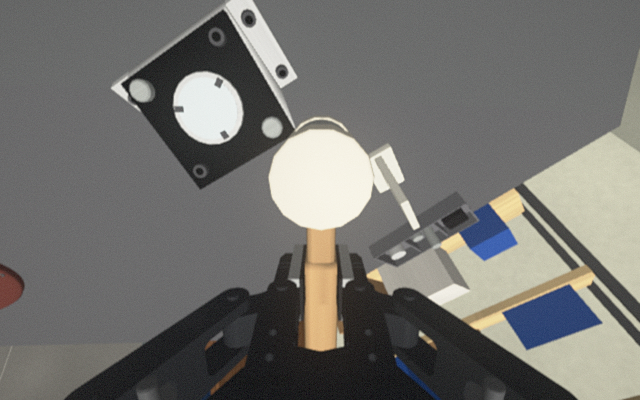

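The wrist view shows both pin heads equal: the driven one at (272,128) sits 7.8 mm over the plate and the home one at (141,91) also 7.8 mm. The pin is home, so I'll take the mallet back to the mat.

```bash
cat > back.py <<'E'
from kin import *
def back(z,fxy=(.550,.152)):
    o=get_obs(); M=R.from_rotvec(o["tool_rot"]).as_matrix()
    hd=np.array([-.9693,.2459,0]); s=SAX/np.linalg.norm(SAX); y=np.array([0,1,0])-s*s[1]; y/=np.linalg.norm(y); B=np.c_[s,y,np.cross(s,y)]
    dn=np.array([0,0,-1.]); W=np.c_[dn,-hd,np.cross(dn,-hd)]; Rt=W@B.T
    pos=np.array([*fxy,z])-Rt@HEADT
    f=o["tool_pos"]+M@HEADT
    print("t",round(o["t"],2),"turn",(R.from_matrix(Rt@M.T).as_rotvec()*10).round(2),"shift",((pos-o["tool_pos"])/.02).round(2),"face",f.round(4),"tilt",np.degrees(np.arccos(-(M@s)[2])).round(2),"F",o["contact_force"].round(1))
if __name__=="__main__":
    import sys; back(float(sys.argv[1]))
E
python3 back.py .09
```

```text
t 12.5 turn [ 4.44 -4.64 -9.98] shift [-4.04 11.4  -3.81] face [ 0.5812 -0.1439  0.1756] tilt 35.23 F [ 0.2 -0.2 -2.6]
```

carry_out(increments=[[[0, 0, 0], [0, 0.6, 1], 0], [[0.3, -0.3, -0.7], [-0.2, 0.8, 0.3], 0], [[0.3, -0.3, -0.7], [-0.3, 0.8, 0], 0], [[0.3, -0.3, -0.7], [-0.3, 0.8, 0], 0], [[0.3, -0.3, -0.7], [-0.3, 0.8, 0], 0], [[0.3, -0.3, -0.7], [-0.3, 0.8, 0], 0], [[0.3, -0.3, -0.7], [-0.3, 0.8, 0], 0], [[0.3, -0.3, -0.7], [-0.3, 0.8, 0], 0]])

```text
t: 13.3
tool_pos: [0.53, 0.0626, 0.3803]
tool_rot: [0.715, 1.324, -1.323]
contact_force: [0.0, 0.6, -3.2]
opening: 0.0157
```

```bash
python3 back.py .06
```

```text
t 13.3 turn [ 2.05 -2.65 -4.91] shift [-1.59  5.12 -6.02] face [0.5402 0.0226 0.1776] tilt 19.03 F [ 0.   0.6 -3.2]
```

carry_out(increments=[[[0.3, -0.38, -0.7], [-0.22, 0.75, -0.4], 0], [[0.3, -0.38, -0.7], [-0.22, 0.75, -0.6], 0], [[0.3, -0.38, -0.7], [-0.22, 0.75, -0.8], 0], [[0.3, -0.38, -0.7], [-0.22, 0.75, -0.8], 0], [[0.3, -0.38, -0.7], [-0.22, 0.75, -0.8], 0], [[0.3, -0.38, -0.7], [-0.22, 0.75, -0.8], 0], [[0, 0, 0], [0, 0, 0], 0], [[0, 0, 0], [0, 0, 0], 0]])

```text
t: 14.1
tool_pos: [0.4929, 0.1545, 0.2839]
tool_rot: [1.293, 1.151, -1.426]
contact_force: [-0.5, -0.1, -3.1]
opening: 0.0157
```

```bash
python3 back.py .02; python3 mal.py
```

```text
t 14.1 turn [ 0.24 -0.45 -0.53] shift [ 0.26  0.53 -3.2 ] face [0.5364 0.1391 0.0822] tilt 2.93 F [-0.5 -0.1 -3.1]
axis [0.9992 0.039  0.0016] top c [1.217e-01 5.860e-02 1.000e-04] face c [0.1976 0.0616 0.0002] 8086
```

carry_out(increments=[[[0.24, -0.45, -0.53], [0.26, 0.5, -0.6], 0], [[0, 0, 0], [0, 0, -0.8], 0], [[0, 0, 0], [0, 0, -0.8], 0], [[0, 0, 0], [0, 0, -0.4], 0], [[0, 0, 0], [0, 0, 0], 0], [[0, 0, 0], [0, 0, 0], 0]])

```text
t: 14.75
tool_pos: [0.5009, 0.1617, 0.2355]
tool_rot: [1.379, 1.107, -1.414]
contact_force: [0.3, -0.6, -2.8]
opening: 0.0157
```

```bash
python3 back.py .0045
```

```text
t 14.75 turn [0.02 0.07 0.02] shift [-0.14  0.17 -1.55] face [0.5542 0.1481 0.036 ] tilt 0.43 F [ 0.3 -0.6 -2.8]
```

carry_out(increments=[[[0, 0.07, 0.02], [-0.1, 0.15, -0.5], 0], [[0, 0, 0], [0, 0, -0.5], 0], [[0, 0, 0], [0, 0, -0.2], 0], [[0, 0, 0], [0, 0, 0], 0], [[0, 0, 0], [0, 0, 0], 0]])

```text
t: 15.25
tool_pos: [0.4996, 0.1649, 0.2115]
tool_rot: [1.375, 1.111, -1.416]
contact_force: [-0.1, 0.6, -3.0]
opening: 0.0155
```

```bash
python3 back.py .0045
```

```text
t 15.25 turn [ 0.02  0.03 -0.  ] shift [-0.07  0.01 -0.35] face [0.552  0.1515 0.0118] tilt 0.19 F [-0.1  0.6 -3. ]
```

carry_out(increments=[[[0, 0.02, 0], [0, 0, -0.2], 0], [[0, 0, 0], [0, 0, -0.1], 0], [[0, 0, 0], [0, 0, 0], 0]])

```text
t: 15.55
tool_pos: [0.4999, 0.165, 0.2055]
tool_rot: [1.374, 1.112, -1.417]
contact_force: [-0.6, 0.2, -2.9]
opening: 0.0154
```

```bash
python3 back.py .0045
```

```text
t 15.55 turn [ 0.02  0.01 -0.01] shift [-0.09  0.   -0.05] face [0.552  0.1515 0.0057] tilt 0.13 F [-0.6  0.2 -2.9]
```

carry_out(increments=[[[0, 0, 0], [0, 0, -0.08], 0], [[0, 0, 0], [0, 0, -0.05], 0], [[0, 0, 0], [0, 0, 0], 0]])

```text
t: 15.85
tool_pos: [0.5003, 0.1652, 0.2042]
tool_rot: [1.375, 1.112, -1.417]
contact_force: [-0.0, 0.9, -2.4]
opening: 0.016
```

```bash
python3 back.py .0045
```

```text
t 15.85 turn [ 0.02  0.02 -0.01] shift [-0.11 -0.    0.01] face [0.5525 0.1518 0.0045] tilt 0.14 F [-0.   0.9 -2.4]
```

carry_out(increments=[[[0, 0, 0], [0, 0, -0.1], 0], [[0, 0, 0], [0, 0, -0.05], 0]])

```text
t: 16.05
tool_pos: [0.5008, 0.1654, 0.2038]
tool_rot: [1.374, 1.113, -1.418]
contact_force: [-5.4, -0.9, 7.3]
opening: 0.0155
```

```bash
python3 back.py .0045
```

```text
t 16.05 turn [ 0.02  0.   -0.01] shift [-0.13 -0.02  0.03] face [0.5527 0.152  0.004 ] tilt 0.12 F [-5.4 -0.9  7.3]
```

The mallet is resting on the mat (force +7 N). Releasing.

carry_out(increments=[[[0, 0, 0], [0, 0, 0], 0.25], [[0, 0, 0], [0, 0, 0], 0.35], [[0, 0, 0], [0, 0, 0], 0.6], [[0, 0, 0], [0, 0, 0], 0.9], [[0, 0, 0], [0, 0, 0], 0.9], [[0, 0, 0], [0, 0, 0], 0.9]])

```text
t: 16.65
tool_pos: [0.5021, 0.1655, 0.205]
tool_rot: [1.377, 1.11, -1.413]
contact_force: [0.3, 0.4, 0.0]
opening: 0.0766
```

Run:
```python
from h import *
im,d=get_image("wrist"); cv2.imwrite("pics/w7.png",im); o=get_obs(); print(o["tool_pos"],o["opening"],o["contact_force"])
```

```text
[0.50207862 0.16551939 0.20501928] 0.07662464962215967 [-0.36982328 -0.79746899  0.22811438]
```

View pics/w7.png

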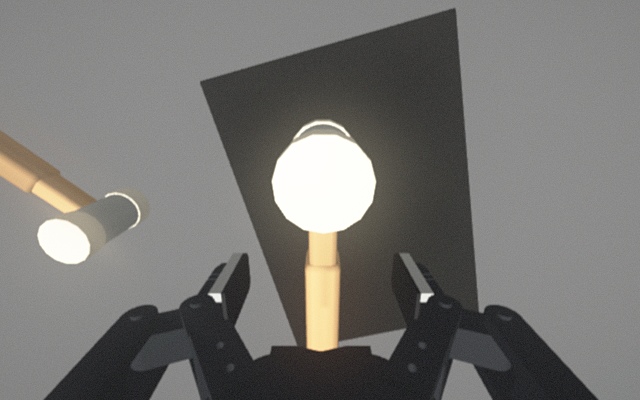

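Jaws are clear of the handle at (322,290). Backing up and checking that the mallet stands.

carry_out(increments=[[[0, 0, 0], [0, 0, 0.6], 1], [[0, 0, 0], [0, 0, 1], 1], [[0, 0, 0], [0, 0, 1], 1], [[0, 0, 0], [0, 0, 1], 1], [[0, 0, 0], [-0.3, 0, 1], 1], [[0, 0, 0], [-0.3, 0, 1], 1], [[0, 0, 0], [-0.3, 0, 1], 1], [[0, 0, 0], [0, 0, 0], 1]])

```text
t: 17.5
tool_pos: [0.4826, 0.1653, 0.3473]
tool_rot: [1.379, 1.109, -1.411]
contact_force: [0.9, 0.2, 0.4]
opening: 0.0854
```

Run:
```python
from h import *
c=get_calibration("wrist");im,d=get_image("wrist"); P=cloud(c,d); cv2.imwrite("pics/w8.png",im)
b=im.astype(int); mk=(b.min(2)>185)&(P[...,2]>.07)&(P[...,2]<.095); 
Q=P[mk]; A=np.c_[Q[:,:2],np.ones(len(Q))]; co=np.linalg.lstsq(A,Q[:,2],rcond=None)[0]; print("head top",Q.mean(0).round(4),co[:2],len(Q))
w=(b[...,2]-b[...,0]>50)&(P[...,2]>.045)&(P[...,2]<.065); print("handle top z",P[w][:,2].mean())
im,d=get_image("scene"); cv2.imwrite("pics/s8.png",im)
```

```text
head top [0.5523 0.1518 0.0803] [-0.00348294 -0.00103811] 1593
handle top z 0.053415126754227236
```

View pics/w8.png

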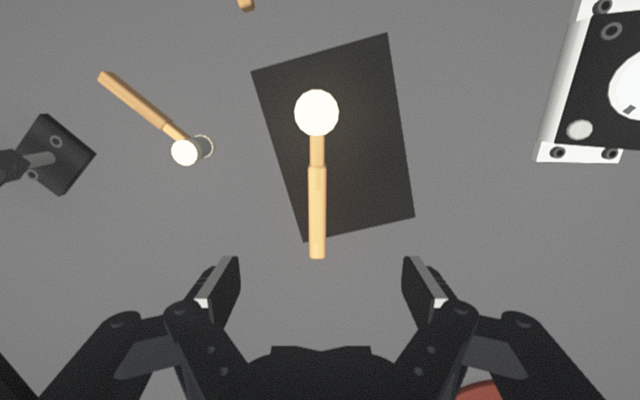

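View pics/s8.png

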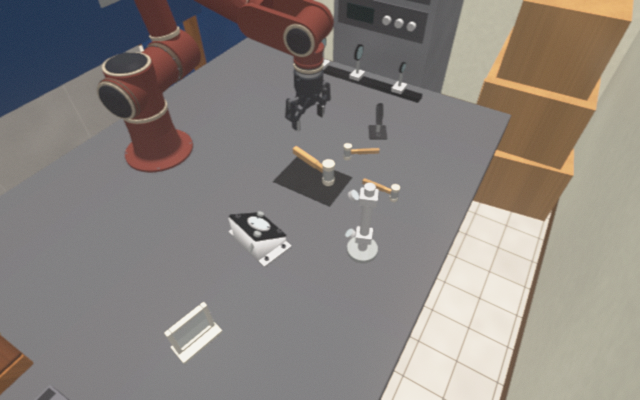

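The mallet stands level on the mat with its head at (317,112) in the wrist view, top at z = 80 mm and tilt under 0.3°. In the scene view the pin head looks seated and the optics stand where they were. Handing in.

```bash
python3 -c "
from station import *
print(get_obs()['t'],finish_job())"
```

```text
the job is handed in; nothing more can be done
17.6 None
```

The pin is home and the mallet is back on its mat, released. I handed the job in at t = 17.6 s; the hand-in gives no verdict.

- **Blows:** I took the full-size mallet from the mat by its handle and struck the pin twice along its axis, commanding about 0.24 m/s. The hand came in beyond the high edge of the plate, away from the mirror. The first blow drove the pin about 9.4 mm, and the second drove it to the stop.
- **Pin check:** A wrist depth picture puts the driven head 7.8 mm above the plate and the other, already-home pin also 7.8 mm (nominal 8). The noisier scene camera gave about 8.5 mm for the driven pin. I took it as home without a third blow.
- **Mallet:** It turned about 3° in the grip on the second blow. I corrected for that before setting it down. It now stands level on the mat, about 4 mm from where it started.
- **Optics and mirror:** In the last scene picture the periscope and diffuser look unmoved by eye, and the polarizer was only glanced at; I did not measure any of them. I saw no contact with the mirror or mount other than the pin.
- **Forces:** I only read forces between moves, so the peak force during the blows was not recorded.

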